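# Put the mixed-up sample bottles back on their own stands

## Robot

A 6-joint arm with a two-finger parallel gripper is mounted at the origin on the work surface. World frame = base frame: x ahead of the robot, y to its left, z up, the work surface at z = 0. Lengths are in m, angles in rad, forces in N, time in s.
With the tool pointing down it reaches from about 0.35 to 0.975 m from the base axis. Payload 4.9 kg.
Tool frame: the origin (TCP) lies midway between the tips of the shut fingers; the grasp point (between the pads) lies 19 mm behind it; z points along the fingers, y is the line along which they close (so a half turn about z gives the same grasp; the last joint's range is limited). The gripper opens to 85 mm and grips with 20 to 120 N. Pads are 22 mm wide; open, the fingers measure 114 mm over their backs; the gripper's body (76 mm by 85 mm) begins 54 mm behind the grasp point. The pads swing forward as they close: fully open they stand 13 mm farther back than shut.
Start: joints at [-1.447, 0.053, 1.613, -0, 1.476, -0.119], TCP at [0.15, -0.607, 0.231] pointing down, gripper open.
Joint ranges: [-3.01, 3.01], [-1.01, 2.22], [0.06, 2.58], [-1.02, 4.17], [0.09, 2.62], [-3.14, 3.14]. Speed limits (rad/s): [2.57, 2.57, 3.14, 3.14, 3.14, 3.14].

## Interface

Orientations are given as a rotation vector (axis times angle).
In Python, from station import telemetry, optics, ctrl gives the robot as it stands.
- The arm moves only by the shell command python3 -m pendant 'ROWS' [FORCE]. ROWS is JSON, one flat list of numbers, 7 for each row, row after row: the turn, a rotation vector about the tool's x, y, z as a fraction of full scale, then the shift along the tool's x, y, z as a fraction of full scale, then the opening, from 0 (shut) to 1 (fully open). In form: [ax, ay, az, tx, ty, tz, fingers, ax, ay, az, tx, ty, tz, fingers, ...]. A call has 1 to 12 rows; each row is the pose to reach, as a shift and turn from the pose commanded when the call began, along the tool's axes at that moment; what a row does not reach only later rows make up. Full scale, the value 1, is 300 mm for a shift and 30 degrees for a turn. A row lasts 1/8 s, in which the tool goes at most 62.5 mm and 10.7 degrees, less where a joint would pass 70% of its speed; a pose out of reach is approached as far as the arm can. A call with a number of a shift or a turn outside -1 to 1 is refused whole. A call with a gripper value outside its range is refused whole. The fingers move at their own pace and stop on an object; FORCE is the grip in N (left out, the last holds). Time passes only in rows, so rows that repeat a pose let the fingers close. It gives the time, the measured TCP pose, the force, the opening and the grip force at its end, in the units of the state.
- telemetry.get_obs(): the state, without advancing time (a new reading comes with each control period).
- optics.get_image(name): name is "scene" or "top"; returns a dict with "image" (480x640x3 uint8, red, green, blue), "depth" (480x640 float32, m along the optical axis (not along the pixel's ray), 0 where there is no reading), "fx", "fy", "cx", "cy" (pixels), "rvec" (rotation vector, rad) and "tvec" (3), from world to camera coordinates, as OpenCV has them. Camera axes: x right, y down, z forward; pixel columns grow to the right and rows downward; lengths in m; the calibration is good to about 2 mm. A picture is of the moment at which its call begins.
- ctrl.finish_job(): hands the job in; it is judged then, once.
The state is a dict: "t": time; "q": joint angles; "dq": joint speeds; "effort": joint torques, N m; "tool_pos": TCP position; "tool_rot": TCP orientation; "contact_force": force on the tool from outside, world axes, zero at the start; "wrist_torque": the same for the moment, N m; "opening": finger opening in m; "grip_force": force on a finger pad.
Only numpy, scipy, OpenCV 4.12 (cv2) and the standard library are available. Lean on these libraries where they do the work, as an engineer would, in place of code of your own. Each camera call takes 0.05 s, during which the arm holds its last target. There are 200 camera calls.

## Task

The four sample bottles beside the evaporator have been put back on the wrong stands: move each one to the stand of the same colour as its cap, standing flat in the dish, and leave the grey stand empty at the end. Use the empty grey stand to park a bottle on the way; their undersides are wet with solvent, so no bottle may ever touch the bare bench. Keep the bottles upright, set them down rather than dropping them, and leave the amber glass flask where it is.

Things in the scene. Friction and masses are not known exactly. Their poses are not given: they have to be found in the camera images.
- bottle_red: Loose white plastic sample bottle with a red screw cap and a thin red stripe on its label; 85 mm tall, 80 to 165 g. Round body 41 mm in diameter up to 52 mm, then the ribbed cap, 44 to 45 mm in diameter, from 60 to 85 mm above the underside: grip it by the cap from above. Origin: centre of the underside, z up along the bottle. Starts upright in a stand of another colour.
- bottle_yellow: Loose white plastic sample bottle with a yellow screw cap and a thin yellow stripe on its label; 85 mm tall, 80 to 165 g. Round body 41 mm in diameter up to 52 mm, then the ribbed cap, 44 to 45 mm in diameter, from 60 to 85 mm above the underside: grip it by the cap from above. Origin: centre of the underside, z up along the bottle. Starts upright in a stand of another colour.
- bottle_green: Loose white plastic sample bottle with a green screw cap and a thin green stripe on its label; 85 mm tall, 80 to 165 g. Round body 41 mm in diameter up to 52 mm, then the ribbed cap, 44 to 45 mm in diameter, from 60 to 85 mm above the underside: grip it by the cap from above. Origin: centre of the underside, z up along the bottle. Starts upright in a stand of another colour.
- bottle_blue: Loose white plastic sample bottle with a blue screw cap and a thin blue stripe on its label; 85 mm tall, 80 to 165 g. Round body 41 mm in diameter up to 52 mm, then the ribbed cap, 44 to 45 mm in diameter, from 60 to 85 mm above the underside: grip it by the cap from above. Origin: centre of the underside, z up along the bottle. Starts upright in a stand of another colour.
- stand_red: Red round stand fixed to the bench: a dish 80 mm across and 20 mm high with a flat black floor 58 mm across, 10 mm above the bench, inside an 11 mm wide, 10 mm high red rim. Origin: centre of its underside on the bench, z up. It starts holding a bottle of another colour.
- stand_yellow: Yellow round stand fixed to the bench: a dish 80 mm across and 20 mm high with a flat black floor 58 mm across, 10 mm above the bench, inside an 11 mm wide, 10 mm high yellow rim. Origin: centre of its underside on the bench, z up. It starts holding a bottle of another colour.
- stand_green: Green round stand fixed to the bench: a dish 80 mm across and 20 mm high with a flat black floor 58 mm across, 10 mm above the bench, inside an 11 mm wide, 10 mm high green rim. Origin: centre of its underside on the bench, z up. It starts holding a bottle of another colour.
- stand_blue: Blue round stand fixed to the bench: a dish 80 mm across and 20 mm high with a flat black floor 58 mm across, 10 mm above the bench, inside an 11 mm wide, 10 mm high blue rim. Origin: centre of its underside on the bench, z up. It starts holding a bottle of another colour.
- stand_grey: Grey round stand fixed to the bench: a dish 80 mm across and 20 mm high with a flat black floor 58 mm across, 10 mm above the bench, inside an 11 mm wide, 10 mm high grey rim. Origin: centre of its underside on the bench, z up. It starts empty: the free place for parking a bottle; no bottle belongs here.
- flask: Loose conical amber glass flask, 76 mm across at the foot, 100 mm tall, a bystander standing on the bench beyond the stands. Origin: centre of its underside.
Mind the look-alikes: they are no part of the job. Of the things like the stand_yellow, leave any that is brown or pink; of the rest the smaller one is meant.

How it is judged:
At the end, for the whole second after the job is handed in: Each of the four bottles stands upright (within 0.1 rad) on the floor of the stand of its own cap colour, within 13 mm of its centre, released and at rest; the grey stand is thereby empty (horizontal distance between bottle_red and stand_red below 0.013 m and z of bottle_red in the frame of stand_red between 0.007 and 0.014 m and angle between each of bottle_red, bottle_yellow, bottle_green, bottle_blue's own z axis and vertical below 0.1 rad and linear speed of each of bottle_red, bottle_yellow, bottle_green, bottle_blue below 0.02 m/s and contact force between each of bottle_red, bottle_yellow, bottle_green, bottle_blue and the fingers below 0.05 N and horizontal distance between bottle_yellow and stand_yellow below 0.013 m and z of bottle_yellow in the frame of stand_yellow between 0.007 and 0.014 m and horizontal distance between bottle_green and stand_green below 0.013 m and z of bottle_green in the frame of stand_green between 0.007 and 0.014 m and horizontal distance between bottle_blue and stand_blue below 0.013 m and z of bottle_blue in the frame of stand_blue between 0.007 and 0.014 m); the robot touches nothing.
It fails at once if a bottle is put on the bare bench (height (world z) of any of bottle_red, bottle_yellow, bottle_green, bottle_blue below 0.004 m).
It fails at once if a bottle is tipped by more than about 35 degrees (angle between any of bottle_red, bottle_yellow, bottle_green, bottle_blue's own z axis and vertical above 0.6 rad).
It fails at once if a bottle is dropped (falls free faster than 0.7 m/s, about 25 mm) ((linear speed of bottle_red above 0.7 m/s and contact force between bottle_red and the fingers below 0.01 N) or (linear speed of bottle_yellow above 0.7 m/s and contact force between bottle_yellow and the fingers below 0.01 N) or (linear speed of bottle_green above 0.7 m/s and contact force between bottle_green and the fingers below 0.01 N) or (linear speed of bottle_blue above 0.7 m/s and contact force between bottle_blue and the fingers below 0.01 N)).
It fails at once if the amber flask is shifted by more than 30 mm or knocked over (distance of flask from where it was at the start of the episode above 0.03 m or angle between flask's own z axis and vertical above 0.5 rad).
It also fails if it takes over 106 s, if anything falls off the work surface, if the arm or the gripper's body presses on something with over 40 N, if the wrist force passes 120 N, or if a joint passes its speed limit or range.

## Working session

There is one attempt and no reset: what is moved stays moved. The work goes in short steps, Python scripts to look and compute and a shell command to move; the robot and the scene stay as the last step left them, time stands still between calls to the robot, and variables do not carry over. Pictures are saved under pics/ and viewed, at most 14 in all, crops included, and the job is handed in when it is done.

```bash
mkdir -p pics; cat > h.py <<'E'
import numpy as np, cv2
from station import telemetry, optics, ctrl
def snap(n,f):
    d=optics.get_image(n); cv2.imwrite(f'pics/{f}.png',d['image'][:,:,::-1]); np.savez(f'{f}.npz',**d); return d
def cloud(d):
    R=cv2.Rodrigues(np.array(d['rvec'],float))[0]; t=np.array(d['tvec'],float).ravel()
    v,u=np.mgrid[:480,:640]; z=d['depth']
    P=np.stack([(u-d['cx'])/d['fx']*z,(v-d['cy'])/d['fy']*z,z],-1)
    W=(P-t)@R; W[z==0]=np.nan; return W
E
python3 - <<'E'
from h import *
for n in('scene','top'):
    d=snap(n,n+'0'); print(n,d['rvec'],d['tvec'],d['fx'])
o=telemetry.get_obs(); print({k:np.round(v,3) for k,v in o.items()})
E
```

```text
scene [ 1.71063885  1.92485714 -0.69310116] [ 0.05515459 -0.45345662  1.54447208] 590.713941797894
top [ 2.12367414 -2.11557074  0.17040355] [0.0209432  0.62968991 0.90972569] 540.0018238785166
{'t': np.float64(0.1), 'q': array([-1.447,  0.053,  1.614,  0.   ,  1.476, -0.119]), 'dq': array([-0.001, -0.002, -0.004,  0.001,  0.002, -0.   ]), 'effort': array([ 0.0000e+00, -3.9491e+01, -3.7136e+01, -0.0000e+00,  4.0000e-03,
       -0.0000e+00]), 'tool_pos': array([ 0.15 , -0.606,  0.23 ]), 'tool_rot': array([-3.117, -0.38 , -0.   ]), 'contact_force': array([ 0.295,  0.952, -0.124]), 'wrist_torque': array([ 0.027, -0.057, -0.022]), 'grip_force': np.float64(0.0), 'opening': np.float64(0.085)}
```

View pics/top0.png

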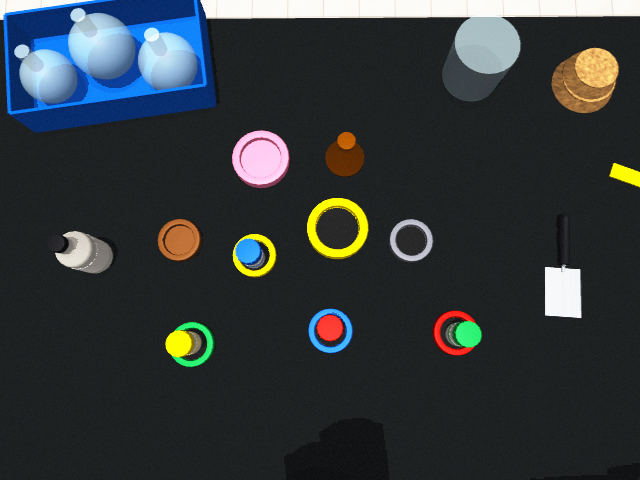

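View pics/scene0.png

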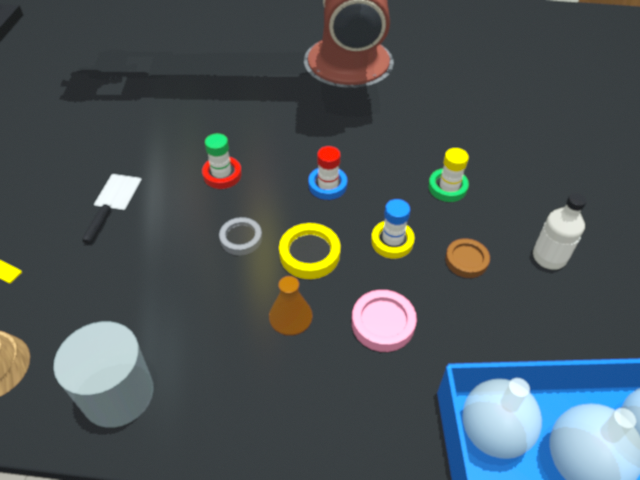

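Top view: the blue bottle is on the small yellow stand (254,255), red on blue (330,330), yellow on green (190,344) and green on red (457,333). The grey stand (411,240) is empty, and the flask is at (345,155). The big yellow ring at (337,228) is the decoy. Next I measure cap and rim positions from both cameras.

```bash
cat > m.py <<'E'
from h import *
from scipy.optimize import least_squares
H={'red':(0,6),'yellow':(26,34),'green':(45,75),'blue':(98,120)}
seed={'red':(457,333),'yellow':(254,255),'green':(190,344),'blue':(330,330),'grey':(411,240)}
def circ(p,r=None):
    f=lambda c:np.hypot(p[:,0]-c[0],p[:,1]-c[1])-c[2]
    return least_squares(f,[*p.mean(0)[:2],r or .03],loss='soft_l1',f_scale=.002).x
def measure(tag):
    out={}
    for n in('top','scene'):
        d=dict(np.load(f'{n}{tag}.npz')); W=cloud(d); hsv=cv2.cvtColor(d['image'],cv2.COLOR_RGB2HSV).astype(int)
        if n=='top':
            for c,(u,v) in seed.items(): out.setdefault(c,W[v-30:v+30,u-30:u+30].reshape(-1,3))
        for c in seed:
            h,s,v=hsv[...,0],hsv[...,1],hsv[...,2]
            m=((s>120)&(v>70)&(h>=H[c][0])&(h<=H[c][1]))|((c=='red')&(h>172)&(s>120)&(v>70)) if c!='grey' else (s<70)&(v>90)
            z=W[...,2]
            if c!='grey':
                a=m&(z>.085)&(z<.105)&(W[...,0]<.85)&(abs(W[...,1])<.5)
                p=W[a]; zt=np.median(p[:,2]); p=p[abs(p[:,2]-zt)<.003]
                (x,y),r=cv2.minEnclosingCircle((p[:,:2]*1000).astype(np.float32))
                print(n,'cap ',c,len(p),'mid',np.round(p.mean(0),4),'enc',round(x/1e3,4),round(y/1e3,4),'r',round(r,1))
            u0=ST[c]
            a=m&(z>.013)&(z<.025)&(np.hypot(W[...,0]-u0[0],W[...,1]-u0[1])<.055)
            p=W[a]; p=p[abs(p[:,2]-np.median(p[:,2]))<.004]
            if len(p)>20: print(n,'rim ',c,len(p),'fit',np.round(circ(p,.034),4),'z',np.round(np.median(p[:,2]),4))
# seeds in world: from top pixels on plane z=.02
d=dict(np.load('top0.npz')); R=cv2.Rodrigues(d['rvec'])[0]; t=d['tvec'].ravel(); C=-R.T@t
ST={}
for c,(u,v) in seed.items():
    r=R.T@np.array([(u-d['cx'])/d['fx'],(v-d['cy'])/d['fy'],1]); ST[c]=(C+r*(.02-C[2])/r[2])[:2]
if __name__=='__main__':
    import sys; measure(sys.argv[1])
    r=R.T@np.array([(345-d['cx'])/d['fx'],(158-d['cy'])/d['fy'],1]); print('flask',C+r*(0-C[2])/r[2])
E
python3 m.py 0
```

```text
top cap  red 503 mid [ 0.4704 -0.001   0.0958] enc 0.4705 -0.0009 r 21.6
top rim  red 565 fit [ 0.4637 -0.2279  0.0349] z 0.0207
top cap  yellow 508 mid [0.4431 0.2497 0.0956] enc 0.4425 0.0177 r 255.2
top rim  yellow 559 fit [0.6044 0.1396 0.0354] z 0.0203
top cap  green 523 mid [ 0.4614 -0.2299  0.0959] enc 0.4614 -0.2296 r 22.6
top rim  green 549 fit [0.4411 0.2487 0.0351] z 0.0205
top cap  blue 450 mid [0.5996 0.1392 0.0955] enc 0.5993 0.1398 r 21.9
top rim  blue 709 fit [ 0.4665 -0.0023  0.0345] z 0.0206
top rim  grey 658 fit [ 0.6325 -0.152   0.0346] z 0.0207
scene cap  red 262 mid [ 0.4727 -0.0031  0.0937] enc 0.2662 -0.0284 r 232.0
scene rim  red 346 fit [ 0.4679 -0.2297  0.0351] z 0.0182
scene cap  yellow 265 mid [0.4474 0.2486 0.0937] enc 0.4472 0.2499 r 24.0
scene rim  yellow 434 fit [0.6074 0.1366 0.035 ] z 0.0186
scene cap  green 250 mid [ 0.4655 -0.2315  0.0936] enc 0.4645 -0.2324 r 23.4
scene rim  green 350 fit [0.445  0.2462 0.035 ] z 0.0183
scene cap  blue 331 mid [0.6039 0.1375 0.0937] enc 0.6027 0.1384 r 23.3
scene rim  blue 341 fit [ 0.4703 -0.0042  0.0351] z 0.0183
scene rim  grey 564 fit [ 0.6367 -0.1537  0.0348] z 0.0189
flask [ 0.7971493  -0.03185862  0.        ]
```

Both views agree to about 4 mm, and heights are about 95 mm for the caps and 20 mm for the rims. I start by parking blue on grey: first travel and align the tool with the world axes.

```bash
python3 -m pendant '[0,0,0.463,1,-1,0.1,1, 0,0,0.463,1,-1,0.1,1, 0,0,0.463,1,-1,0.1,1, 0,0,0.463,1,-1,0.1,1, 0,0,0.463,1,-1,0.1,1, 0,0,0.463,1,-1,0.1,1, 0,0,0.463,1,-1,0.1,1, 0,0,0.463,1,-1,0.1,1, 0,0,0.463,1,-1,0.1,1]' 40
```

```text
t: 1.23
tool_pos: [0.3691, -0.2435, 0.2011]
tool_rot: [3.141, 0.001, -0.001]
contact_force: [-0.1, -0.6, 0.2]
opening: 0.0855
grip_force: 0.0
```

```bash
python3 -m pendant '[0,0,0,0.775,-1,0,1, 0,0,0,0.775,-1,0,1, 0,0,0,0.775,-1,0,1, 0,0,0,0.775,-1,0,1, 0,0,0,0.775,-1,0,1, 0,0,0,0.775,-1,0,1, 0,0,0,0.775,-1,0,1, 0,0,0,0.775,-1,0,1]' && python3 -m pendant '[0,0,0,0,-0.274,0,1, 0,0,0,0,-0.274,0,1, 0,0,0,0,-0.274,0,1, 0,0,0,0,-0.274,0,1]'
python3 -c "
from h import *
snap('scene','s1')
d=snap('top','t1'); cv2.imwrite('pics/s1c.png',cv2.resize(cv2.imread('pics/s1.png')[100:300,250:550],None,fx=2.5,fy=2.5))"
```

```text
t: 2.22
tool_pos: [0.6019, 0.0553, 0.2008]
tool_rot: [3.141, -0.002, -0.002]
contact_force: [-0.4, -0.0, -0.3]
opening: 0.0854
grip_force: 0.0
t: 2.72
tool_pos: [0.6017, 0.1372, 0.2014]
tool_rot: [3.141, -0.002, 0.0]
contact_force: [0.0, 0.4, -0.7]
opening: 0.0854
grip_force: 0.0
```

View pics/s1c.png

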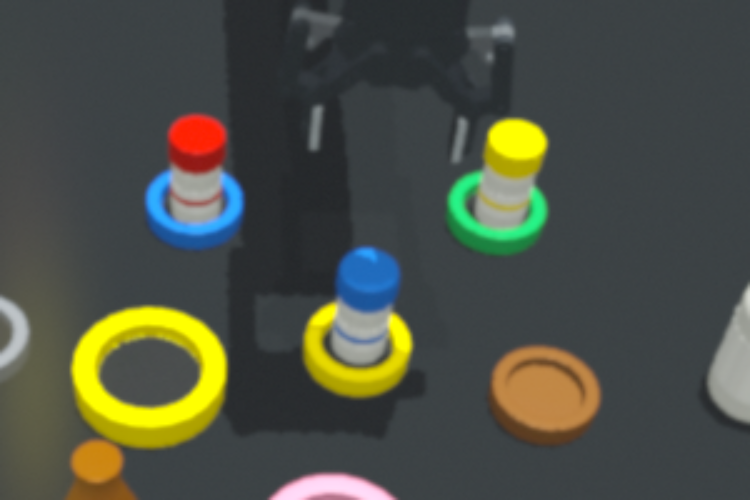

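The open gripper is above and lined up with the blue cap (crop 368,270), with the pads on either side. Next: descend, grip and lift.

```bash
python3 -m pendant '[0,0,0,0,0,0.13,1, 0,0,0,0,0,0.26,1, 0,0,0,0,0,0.38,1, 0,0,0,0,0,0.47,1, 0,0,0,0,0,0.47,1, 0,0,0,0,0,0.47,0, 0,0,0,0,0,0.47,0, 0,0,0,0,0,0.47,0, 0,0,0,0,0,0.47,0, 0,0,0,0,0,0.47,0, 0,0,0,0,0,0.47,0, 0,0,0,0,0,0.47,0]' 40
```

```text
t: 4.32
tool_pos: [0.6031, 0.1391, 0.0625]
tool_rot: [-3.142, -0.001, -0.005]
contact_force: [-1.2, -0.1, 6.9]
opening: 0.0431
grip_force: 40.6
```

```bash
python3 -m pendant '[0,0,0,0,0,-0.1,0, 0,0,0,0,0,-0.25,0, 0,0,0,0,0,-0.4,0, 0,0,0,0,0,-0.45,0, 0,0,0,0,0,-0.45,0]' && python3 -m pendant '[0,0,0,0.01,0.1,0,0, 0,0,0,0.03,0.25,0,0, 0,0,0,0.05,0.4,0,0, 0,0,0,0.07,0.55,0,0, 0,0,0,0.08,0.7,0,0, 0,0,0,0.1,0.85,0,0, 0,0,0,0.11,0.94,0,0, 0,0,0,0.11,0.97,0,0, 0,0,0,0.11,0.97,0,0, 0,0,0,0.11,0.97,0,0]'
python3 -c "
from h import *
snap('scene','s2')
d=snap('top','t2'); cv2.imwrite('pics/s2c.png',cv2.resize(cv2.imread('pics/s2.png')[100:300,100:400],None,fx=2.5,fy=2.5))"
```

```text
t: 4.95
tool_pos: [0.6019, 0.139, 0.1955]
tool_rot: [-3.142, -0.001, -0.002]
contact_force: [-0.1, 1.0, -2.4]
opening: 0.043
grip_force: 41.2
t: 6.2
tool_pos: [0.6345, -0.1507, 0.1945]
tool_rot: [-3.141, -0.002, 0.002]
contact_force: [-0.2, 1.2, -0.4]
opening: 0.0431
grip_force: 41.3
```

View pics/s2c.png

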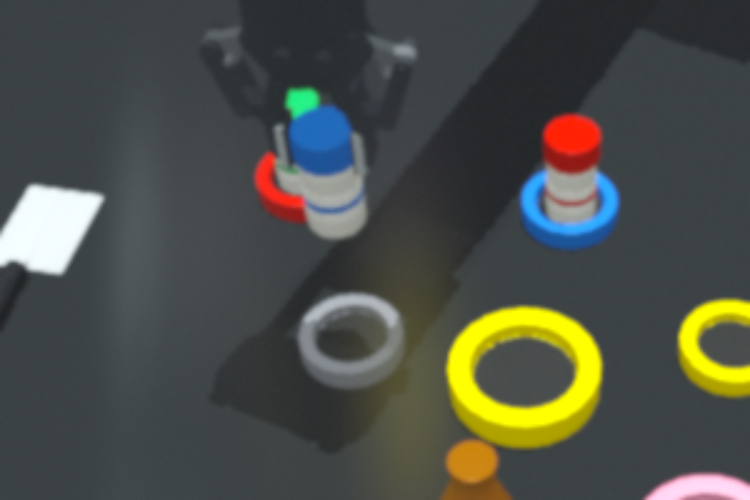

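The blue bottle hangs upright above the grey stand (crop 350,340). Next: lower, check, release and rise.

```bash
python3 -m pendant '[0,0,0,0,0,0.1,0, 0,0,0,0,0,0.22,0, 0,0,0,0,0,0.34,0, 0,0,0,0,0,0.4,0, 0,0,0,0,0,0.42,0, 0,0,0,0,0,0.435,0, 0,0,0,0,0,0.445,0, 0,0,0,0,0,0.445,0, 0,0,0,0,0,0.445,0]' && python3 -m pendant '[0,0,0,0,0,0,0.7, 0,0,0,0,0,0,0.7, 0,0,0,0,0,0,1, 0,0,0,0,0,0,1, 0,0,0,0,0,0,1, 0,0,0,0,0,-0.1,1, 0,0,0,0,0,-0.25,1, 0,0,0,0,0,-0.4,1, 0,0,0,0,0,-0.45,1, 0,0,0,0,0,-0.45,1]'
```

```text
t: 7.42
tool_pos: [0.6352, -0.1522, 0.0625]
tool_rot: [3.141, 0.0, 0.002]
contact_force: [0.5, -0.8, -0.4]
opening: 0.043
grip_force: 41.3
t: 8.68
tool_pos: [0.6353, -0.1522, 0.1976]
tool_rot: [3.141, 0.001, 0.003]
contact_force: [0.1, 0.1, -1.0]
opening: 0.0854
grip_force: 0.0
```

```bash
python3 -m pendant '[0,0,0,-0.633,-1,0,1, 0,0,0,-0.633,-1,0,1, 0,0,0,-0.633,-1,0,1, 0,0,0,-0.633,-1,0,1, 0,0,0,-0.633,-1,0,1, 0,0,0,-0.633,-1,0,1, 0,0,0,-0.633,-1,0,1, 0,0,0,-0.633,-1,0,1]' && python3 -m pendant '[0,0,0,0,-0.339,0,1, 0,0,0,0,-0.339,0,1, 0,0,0,0,-0.339,0,1, 0,0,0,0,-0.339,0,1, 0,0,0,0,-0.339,0,1]'
python3 - <<'E'
from h import *
import m
snap('scene','scene1');snap('top','top1')
for n in('top','scene'):
    W=cloud(dict(np.load(n+'1.npz')));im=np.load(n+'1.npz')['image'];h=cv2.cvtColor(im,cv2.COLOR_RGB2HSV).astype(int)
    for c,u,l in(('yellow',(.445,.249),0),('blue',(.6346,-.153),0),('grey',(.6346,-.153),1)):
        k=(h[...,0]>=m.H[c][0])&(h[...,0]<=m.H[c][1])&(h[...,1]>120)&(W[...,2]>.085)&(W[...,2]<.11) if not l else (h[...,1]<70)&(h[...,2]>90)&(W[...,2]>.014)&(W[...,2]<.025)
        p=W[k&(np.hypot(W[...,0]-u[0],W[...,1]-u[1])<.055)]
        print(n,c,len(p),p.mean(0).round(4) if len(p) else '')
E
```

```text
t: 9.68
tool_pos: [0.4442, 0.1475, 0.195]
tool_rot: [3.141, 0.001, -0.004]
contact_force: [-0.2, -0.2, 0.6]
opening: 0.0858
grip_force: 0.0
t: 10.3
tool_pos: [0.4451, 0.2483, 0.1964]
tool_rot: [3.141, -0.003, -0.001]
contact_force: [-0.2, 0.2, 0.0]
opening: 0.0854
grip_force: 0.0
top yellow 58 [0.4538 0.248  0.0958]
top blue 521 [ 0.6312 -0.1504  0.0954]
top grey 533 [ 0.6254 -0.1461  0.0205]
scene yellow 321 [0.4496 0.2483 0.0929]
scene blue 405 [ 0.6379 -0.1521  0.0931]
scene grey 518 [ 0.6469 -0.1506  0.0187]
```

Blue is seated in grey at the right height, about 2 mm from centre. Next: grip yellow.

```bash
python3 -m pendant '[0,0,0,0,0,0.13,1, 0,0,0,0,0,0.26,1, 0,0,0,0,0,0.38,1, 0,0,0,0,0,0.45,1, 0,0,0,0,0,0.45,1, 0,0,0,0,0,0.45,0, 0,0,0,0,0,0.45,0, 0,0,0,0,0,0.45,0, 0,0,0,0,0,0.45,0, 0,0,0,0,0,0.45,0, 0,0,0,0,0,0.45,0, 0,0,0,0,0,0.45,0]' 40
```

```text
t: 11.9
tool_pos: [0.4459, 0.2501, 0.0635]
tool_rot: [-3.141, -0.001, -0.004]
contact_force: [0.0, 0.8, 6.2]
opening: 0.0427
grip_force: 40.4
```

```bash
python3 -m pendant '[0,0,0,0,0,-0.1,0, 0,0,0,0,0,-0.25,0, 0,0,0,0,0,-0.4,0, 0,0,0,0,0,-0.45,0, 0,0,0,0.08,0.05,-0.45,0, 0,0,0,0.2,0.14,-0.45,0, 0,0,0,0.34,0.24,-0.45,0, 0,0,0,0.46,0.32,-0.45,0, 0,0,0,0.52,0.36,-0.45,0, 0,0,0,0.535,0.37,-0.45,0, 0,0,0,0.535,0.37,-0.45,0, 0,0,0,0.535,0.37,-0.45,0]' && python3 -m pendant '[0,0,0,0,0,0.1,0, 0,0,0,0,0,0.22,0, 0,0,0,0,0,0.34,0, 0,0,0,0,0,0.4,0, 0,0,0,0,0,0.42,0, 0,0,0,0,0,0.435,0, 0,0,0,0,0,0.447,0, 0,0,0,0,0,0.447,0, 0,0,0,0,0,0.447,0]'
```

```text
t: 13.4
tool_pos: [0.6044, 0.1396, 0.1967]
tool_rot: [-3.141, -0.003, 0.001]
contact_force: [-0.0, 0.6, -0.8]
opening: 0.0432
grip_force: 41.1
t: 14.52
tool_pos: [0.606, 0.1387, 0.0637]
tool_rot: [-3.141, -0.001, -0.003]
contact_force: [-0.4, 0.9, 0.9]
opening: 0.0428
grip_force: 41.1
```

```bash
python3 -m pendant '[0,0,0,0,0,0,0.7, 0,0,0,0,0,0,0.7, 0,0,0,0,0,0,1, 0,0,0,0,0,0,1, 0,0,0,0,0,0,1, 0,0,0,0,0,-0.1,1, 0,0,0,0,0,-0.25,1, 0,0,0,0,0,-0.4,1, 0,0,0,0,0,-0.45,1, 0,0,0,0,0,-0.45,1]' && python3 -m pendant '[0,0,0,-0.477,1,0,1, 0,0,0,-0.477,1,0,1, 0,0,0,-0.477,1,0,1, 0,0,0,-0.477,1,0,1, 0,0,0,-0.477,1,0,1, 0,0,0,-0.477,1,0,1, 0,0,0,-0.477,1,0,1, 0,0,0,-0.477,1,0,1]' && python3 -m pendant '[0,0,0,0,0.23,0,1, 0,0,0,0,0.23,0,1, 0,0,0,0,0.23,0,1, 0,0,0,0,0.23,0,1, 0,0,0,0,0.23,0,1]'
python3 - <<'E'
from h import *
snap('scene','scene2');d=snap('top','top2')
cv2.imwrite('pics/t2c.png',np.hstack([cv2.imread('pics/top2.png')[180:400,140:500],cv2.imread('pics/scene2.png')[100:320,170:530]]))
E
```

```text
t: 15.78
tool_pos: [0.6058, 0.1387, 0.1985]
tool_rot: [-3.141, -0.001, -0.003]
contact_force: [-0.7, -0.3, -0.9]
opening: 0.085
grip_force: 0.0
t: 16.77
tool_pos: [0.4619, -0.1605, 0.196]
tool_rot: [-3.14, -0.001, 0.004]
contact_force: [-0.2, 0.1, 0.4]
opening: 0.0857
grip_force: 0.0
t: 17.4
tool_pos: [0.4625, -0.2293, 0.1976]
tool_rot: [-3.141, -0.003, 0.0]
contact_force: [-0.3, 0.2, 1.3]
opening: 0.0854
grip_force: 0.0
```

View pics/t2c.png

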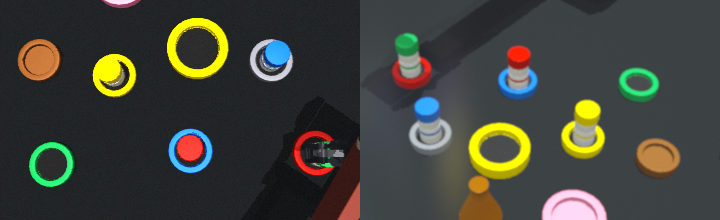

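Yellow stands in the small yellow stand (crop 114,72), blue in grey, and the green stand is empty (50,163). The gripper is over green. Next: grip it.

```bash
python3 -m pendant '[0,0,0,0,0,0.13,1, 0,0,0,0,0,0.26,1, 0,0,0,0,0,0.38,1, 0,0,0,0,0,0.455,1, 0,0,0,0,0,0.455,1, 0,0,0,0,0,0.455,0, 0,0,0,0,0,0.455,0, 0,0,0,0,0,0.455,0, 0,0,0,0,0,0.455,0, 0,0,0,0,0,0.455,0, 0,0,0,0,0,0.455,0, 0,0,0,0,0,0.455,0]' 40
```

```text
t: 19.0
tool_pos: [0.4634, -0.231, 0.063]
tool_rot: [3.14, 0.001, 0.004]
contact_force: [-0.6, 2.3, 6.0]
opening: 0.043
grip_force: 40.7
```

```bash
python3 -m pendant '[0,0,0,0,0,-0.1,0, 0,0,0,0,0,-0.25,0, 0,0,0,0,0,-0.4,0, 0,0,0,0,0,-0.47,0, 0,0,0,0,-0.05,-0.47,0, 0,0,0,-0.01,-0.17,-0.47,0, 0,0,0,-0.02,-0.32,-0.47,0, 0,0,0,-0.03,-0.48,-0.47,0, 0,0,0,-0.03,-0.64,-0.47,0, 0,0,0,-0.04,-0.75,-0.47,0, 0,0,0,-0.04,-0.8,-0.47,0, 0,0,0,-0.04,-0.8,-0.47,0]' && python3 -m pendant '[0,0,0,0,-0.1,0,0, 0,0,0,-0.01,-0.25,0,0, 0,0,0,-0.02,-0.4,0,0, 0,0,0,-0.02,-0.55,0,0, 0,0,0,-0.028,-0.7,0,0, 0,0,0,-0.028,-0.77,0,0, 0,0,0,-0.028,-0.795,0,0, 0,0,0,-0.028,-0.795,0,0, 0,0,0,-0.028,-0.795,0,0]' && python3 -m pendant '[0,0,0,0,0,0.1,0, 0,0,0,0,0,0.22,0, 0,0,0,0,0,0.34,0, 0,0,0,0,0,0.42,0, 0,0,0,0,0,0.44,0, 0,0,0,0,0,0.455,0, 0,0,0,0,0,0.467,0, 0,0,0,0,0,0.467,0, 0,0,0,0,0,0.467,0]'
```

```text
t: 20.5
tool_pos: [0.4496, 0.0103, 0.201]
tool_rot: [3.141, 0.003, -0.003]
contact_force: [-0.2, -0.3, -1.4]
opening: 0.0426
grip_force: 41.0
t: 21.62
tool_pos: [0.442, 0.247, 0.202]
tool_rot: [3.141, -0.002, -0.0]
contact_force: [0.1, -0.2, -0.7]
opening: 0.0427
grip_force: 41.2
t: 22.75
tool_pos: [0.4425, 0.2484, 0.0631]
tool_rot: [-3.141, -0.001, -0.003]
contact_force: [0.1, -1.1, 0.7]
opening: 0.0428
grip_force: 41.1
```

```bash
python3 -m pendant '[0,0,0,0,0,0,0.7, 0,0,0,0,0,0,0.7, 0,0,0,0,0,0,1, 0,0,0,0,0,0,1, 0,0,0,0,0,0,1, 0,0,0,0,0,-0.1,1, 0,0,0,0,0,-0.25,1, 0,0,0,0,0,-0.4,1, 0,0,0,0,0,-0.45,1, 0,0,0,0,0,-0.45,1]' && python3 -m pendant '[0,0,0,0.097,0.832,0,1, 0,0,0,0.097,0.832,0,1, 0,0,0,0.097,0.832,0,1, 0,0,0,0.097,0.832,0,1, 0,0,0,0.097,0.832,0,1, 0,0,0,0.097,0.832,0,1, 0,0,0,0.097,0.832,0,1, 0,0,0,0.097,0.832,0,1]' && python3 -m pendant '[0,0,0,0,0,0.13,1, 0,0,0,0,0,0.26,1, 0,0,0,0,0,0.38,1, 0,0,0,0,0,0.452,1, 0,0,0,0,0,0.452,1, 0,0,0,0,0,0.452,0, 0,0,0,0,0,0.452,0, 0,0,0,0,0,0.452,0, 0,0,0,0,0,0.452,0, 0,0,0,0,0,0.452,0, 0,0,0,0,0,0.452,0, 0,0,0,0,0,0.452,0]' 40
```

```text
t: 24.0
tool_pos: [0.4422, 0.2483, 0.1978]
tool_rot: [-3.141, -0.001, -0.003]
contact_force: [-0.5, 0.4, -1.1]
opening: 0.0855
grip_force: 0.0
t: 25.0
tool_pos: [0.4707, -0.0002, 0.1967]
tool_rot: [-3.141, -0.004, 0.001]
contact_force: [0.2, -0.3, -0.6]
opening: 0.0855
grip_force: 0.0
t: 26.5
tool_pos: [0.4722, -0.0015, 0.0632]
tool_rot: [-3.142, -0.0, -0.004]
contact_force: [-0.2, 1.1, 5.7]
opening: 0.0429
grip_force: 40.8
```

```bash
python3 -m pendant '[0,0,0,0,0,-0.1,0, 0,0,0,0,0,-0.25,0, 0,0,0,0,0,-0.4,0, 0,0,0,0,0,-0.45,0, 0,0,0,0,0.05,-0.45,0, 0,0,0,0,0.17,-0.45,0, 0,0,0,-0.01,0.32,-0.45,0, 0,0,0,-0.01,0.48,-0.45,0, 0,0,0,-0.019,0.63,-0.45,0, 0,0,0,-0.019,0.73,-0.45,0, 0,0,0,-0.019,0.757,-0.45,0, 0,0,0,-0.019,0.757,-0.45,0]' && python3 -m pendant '[0,0,0,0,0,0,0, 0,0,0,0,0,0.1,0, 0,0,0,0,0,0.22,0, 0,0,0,0,0,0.34,0, 0,0,0,0,0,0.4,0, 0,0,0,0,0,0.42,0, 0,0,0,0,0,0.435,0, 0,0,0,0,0,0.447,0, 0,0,0,0,0,0.447,0, 0,0,0,0,0,0.447,0]'
```

```text
t: 28.0
tool_pos: [0.4643, -0.2284, 0.1944]
tool_rot: [-3.139, 0.001, 0.005]
contact_force: [0.6, -0.6, -1.0]
opening: 0.043
grip_force: 41.1
t: 29.25
tool_pos: [0.4659, -0.229, 0.0632]
tool_rot: [3.141, 0.0, 0.002]
contact_force: [0.4, 0.1, 0.3]
opening: 0.0434
grip_force: 41.0
```

```bash
python3 -m pendant '[0,0,0,0,0,0,0.7, 0,0,0,0,0,0,0.7, 0,0,0,0,0,0,1, 0,0,0,0,0,0,1, 0,0,0,0,0,0,1, 0,0,0,0,0,-0.1,1, 0,0,0,0,0,-0.25,1, 0,0,0,0,0,-0.4,1, 0,0,0,0,0,-0.45,1, 0,0,0,0,0,-0.45,1]' && python3 -m pendant '[0,0,0,0.563,-0.257,0,1, 0,0,0,0.563,-0.257,0,1, 0,0,0,0.563,-0.257,0,1, 0,0,0,0.563,-0.257,0,1, 0,0,0,0.563,-0.257,0,1, 0,0,0,0.563,-0.257,0,1, 0,0,0,0.563,-0.257,0,1]' && python3 -m pendant '[0,0,0,0,0,0.13,1, 0,0,0,0,0,0.26,1, 0,0,0,0,0,0.38,1, 0,0,0,0,0,0.452,1, 0,0,0,0,0,0.452,1, 0,0,0,0,0,0.452,0, 0,0,0,0,0,0.452,0, 0,0,0,0,0,0.452,0, 0,0,0,0,0,0.452,0, 0,0,0,0,0,0.452,0, 0,0,0,0,0,0.452,0, 0,0,0,0,0,0.452,0]' 40
```

```text
t: 30.5
tool_pos: [0.4657, -0.2289, 0.1981]
tool_rot: [3.141, 0.001, 0.002]
contact_force: [0.1, 0.1, 0.4]
opening: 0.0857
grip_force: 0.0
t: 31.38
tool_pos: [0.6334, -0.1521, 0.1976]
tool_rot: [3.141, -0.001, 0.0]
contact_force: [-0.0, 0.3, -0.4]
opening: 0.0857
grip_force: 0.0
t: 32.88
tool_pos: [0.6355, -0.1518, 0.064]
tool_rot: [3.14, 0.001, 0.005]
contact_force: [-1.1, 0.9, 6.1]
opening: 0.0429
grip_force: 40.9
```

```bash
python3 -m pendant '[0,0,0,0,0,-0.1,0, 0,0,0,0,0,-0.25,0, 0,0,0,0,0,-0.4,0, 0,0,0,0,0,-0.45,0, 0,0,0,-0.05,-0.04,-0.45,0, 0,0,0,-0.15,-0.13,-0.45,0, 0,0,0,-0.26,-0.23,-0.45,0, 0,0,0,-0.38,-0.34,-0.45,0, 0,0,0,-0.48,-0.43,-0.45,0, 0,0,0,-0.54,-0.48,-0.45,0, 0,0,0,-0.554,-0.495,-0.45,0, 0,0,0,-0.554,-0.495,-0.45,0]' && python3 -m pendant '[0,0,0,0,0,0,0, 0,0,0,0,0,0.1,0, 0,0,0,0,0,0.22,0, 0,0,0,0,0,0.34,0, 0,0,0,0,0,0.4,0, 0,0,0,0,0,0.42,0, 0,0,0,0,0,0.435,0, 0,0,0,0,0,0.447,0, 0,0,0,0,0,0.447,0, 0,0,0,0,0,0.447,0]'
```

```text
t: 34.38
tool_pos: [0.4678, -0.003, 0.196]
tool_rot: [3.142, 0.001, -0.001]
contact_force: [-0.1, -1.2, -1.5]
opening: 0.0428
grip_force: 41.1
t: 35.62
tool_pos: [0.4691, -0.0032, 0.064]
tool_rot: [3.141, 0.001, 0.004]
contact_force: [0.1, -0.5, 2.1]
opening: 0.043
grip_force: 41.1
```

Release, rise, then back away toward a clear spot at (0.47, -0.30) for a final look.

```bash
python3 -m pendant '[0,0,0,0,0,0,0.7, 0,0,0,0,0,0,0.7, 0,0,0,0,0,0,1, 0,0,0,0,0,0,1, 0,0,0,0,0,0,1, 0,0,0,0,0,-0.1,1, 0,0,0,0,0,-0.25,1, 0,0,0,0,0,-0.4,1, 0,0,0,0,0,-0.5,1, 0,0,0,0,0,-0.5,1]' && python3 -m pendant '[0,0,0,0,1,0,1, 0,0,0,0,1,0,1, 0,0,0,0,1,0,1, 0,0,0,0,1,0,1, 0,0,0,0,1,0,1, 0,0,0,0,1,0,1, 0,0,0,0,1,0,1, 0,0,0,0,1,0,1]' && python3 -m pendant '[0,0,0,-0.5,0.6,0,1, 0,0,0,-0.5,0.6,0,1, 0,0,0,-0.5,0.6,0,1, 0,0,0,-0.5,0.6,0,1, 0,0,0,-0.5,0.6,0,1, 0,0,0,-0.5,0.6,0,1, 0,0,0,-0.5,0.6,0,1]'
python3 -c "
from h import *
snap('scene','scene3');snap('top','top3')
cv2.imwrite('pics/f.png',np.hstack([cv2.imread('pics/top3.png')[180:400,140:500],cv2.imread('pics/scene3.png')[100:320,170:530]]))"
python3 m.py 3
```

```text
t: 36.88
tool_pos: [0.4697, -0.0032, 0.2159]
tool_rot: [3.141, 0.001, 0.01]
contact_force: [-0.7, 0.0, -1.2]
opening: 0.0854
grip_force: 0.0
t: 37.88
tool_pos: [0.468, -0.3015, 0.2119]
tool_rot: [-3.141, -0.003, 0.001]
contact_force: [-0.2, -0.4, 0.4]
opening: 0.0854
grip_force: 0.0
t: 38.75
tool_pos: [0.3193, -0.4818, 0.2127]
tool_rot: [-3.141, -0.004, -0.0]
contact_force: [0.5, 0.5, 0.2]
opening: 0.0854
grip_force: 0.0
top cap  red 523 mid [ 0.4641 -0.2279  0.0957] enc 0.4644 -0.2278 r 22.0
top rim  red 571 fit [ 0.4639 -0.2281  0.035 ] z 0.0208
top cap  yellow 456 mid [0.6028 0.14   0.0955] enc 0.6031 0.14 r 22.0
top rim  yellow 535 fit [0.6044 0.1392 0.0352] z 0.0204
top cap  green 517 mid [0.4405 0.2483 0.0954] enc 0.4404 0.2484 r 22.4
top rim  green 560 fit [0.4409 0.2488 0.0352] z 0.0206
top cap  blue 509 mid [ 0.4655 -0.0025  0.0956] enc 0.4658 -0.0022 r 22.0
top rim  blue 713 fit [ 0.4666 -0.0023  0.0346] z 0.0206
top rim  grey 646 fit [ 0.6325 -0.152   0.0346] z 0.0206
scene cap  red 334 mid [ 0.3563 -0.1706  0.0936] enc 0.267 -0.101 r 260.5
scene rim  red 343 fit [ 0.4679 -0.2296  0.0351] z 0.0185
scene cap  yellow 331 mid [0.6068 0.1376 0.094 ] enc 0.6061 0.1362 r 24.2
scene rim  yellow 424 fit [0.6073 0.1367 0.0349] z 0.0187
scene cap  green 250 mid [0.444  0.2464 0.0938] enc 0.4437 0.247 r 23.2
scene rim  green 345 fit [0.4451 0.2459 0.0349] z 0.0187
scene cap  blue 257 mid [ 0.4697 -0.0047  0.0936] enc 0.4669 -0.0041 r 23.9
scene rim  blue 347 fit [ 0.4707 -0.0045  0.035 ] z 0.0186
scene rim  grey 553 fit [ 0.6366 -0.1538  0.0348] z 0.0186
flask [ 0.7971493  -0.03185862  0.        ]
```

View pics/f.png

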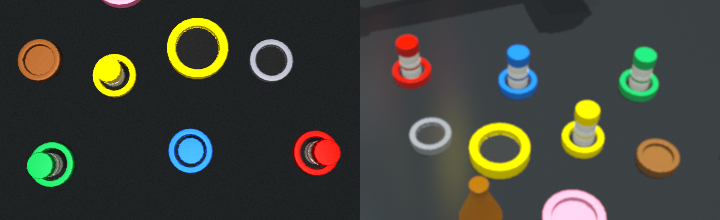

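All four bottles stand in their own colours, within 2 mm of centre and at the seated height. Grey (270,60) is empty and the flask is unmoved.

```bash
python3 -c "
from station import ctrl; print(ctrl.finish_job())"
```

```text
the job is handed in; nothing more can be done
None
```

The job is handed in: each bottle stands in the stand of its cap colour, measured within about 2 mm of centre, with the grey stand empty and the flask untouched, after about 39 s of robot time.

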